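# Third hand at the bracket jig

## Task

Slide the jig's stop along its rail until its pointer lines up with the marker clip on the rule. Then stand the aluminium bracket on the jig with its upright plate flat against the sprung fence and the left end of its foot touching the stop, and press it straight into the fence with a steady push of about 10 N (never more than 20 N), without shifting the stop or disturbing the other things on the desk. I will put the screws in: keep the push steady for at least two seconds and finish while still holding the bracket pressed like that; do not let go.

Things in the scene. Friction and masses are not known exactly. Their poses are not given: they have to be found in the camera images.
- jig: Grey jig plate, 212 x 280 x 12 mm, fixed, turned up to 0.25 rad. Origin on its underside; x to the fence (away from the robot), y left along fence and rail, z up; top at z = 12 mm, from x = -112 to 100 mm, y = -140 to 140 mm. Rail of the stop (5 mm high) at x = -70 mm, steel rule at x = -102 mm, both along y; fixed wall behind the fence at x = 85 to 97 mm, top at z = 57 mm.
- fence: Sprung fence of the jig: upright aluminium plate 250 mm long (y), 10 mm thick, top 62 mm above the desk. Origin at the middle of its front face (toward the robot), level with the jig plate's top; axes as the jig's. Unloaded the face is at jig x = 50 mm; it yields along +x on springs, 1 N per mm from 0 N (10 N = 10 mm back), to a hard end at 22 mm.
- stop (a joint): Position of the sliding stop along its rail, 0 to 0.12 m, growing to the left (jig +y); it equals the jig y of the stop's pointer and grip. The slide is stiff (about 5 N) and stays where it is left. It starts between 0 and 0.02 m.
- stop_grip (a point): Middle of the stop's upright black grip post, 52 mm above the desk; axes as the jig's. The post is 14 mm wide along y, 20 mm along x, and stands from 30 to 72 mm above the desk on a steel carriage 40 mm (y) x 30 mm (x). Pinch it from above across y and move it along the jig's y.
- stop_pointer (a point): Tip of the stop's small steel pointer, which points toward the robot at the rule, at the same jig y as the middle of the grip post. 27 mm from the post's middle on the robot's side.
- stop_face (a point): Point on the stop's contact face, which looks right (jig -y): side of a low steel arm (14 mm wide, top 28 mm above the desk) from the carriage to the fence, jig x = -85 to 46 mm. It lies 30 mm to the right (-y) of pointer and grip; axes as the jig's. The left end of the bracket's foot touches here.
- marker_clip: Small dark steel clip (9 x 10 x 8 mm) with a pointed tongue fixed on the rule at the jig's robot-side edge, somewhere between jig y = 55 and 110 mm. Origin under its middle, 14 mm above the desk; axes as the jig's; its y is where the stop's pointer must be (within 5 mm).
- bracket_grip (a point): Middle of the rib of the loose aluminium angle bracket, 40 mm above its underside. Axes: x toward the upright plate (the side for the fence), y left, z up. Rib along x, 14 mm thick (y), 44 mm long, top 58 mm above the underside: pinch from above across y. Outer face of the upright plate 30 mm in +x of this point, ends of the foot 45 mm to either side (y).
- bracket: The bracket, 170 to 350 g, standing on its foot on the desk right of the jig, turned up to 0.5 rad. Origin under the middle of its foot (2.5 mm in +x of the rib's middle), axes as above. Foot 55 mm (x) x 90 mm (y) x 14 mm thick; upright plate at its +x edge, 90 mm wide, 8 mm thick, 60 mm high.
- bracket_face (a point): Middle of the outer face of the bracket's upright plate, 30 mm above its underside; x points out of the face.
- bracket_end (a point): Middle of the left (+y) end of the bracket's foot, 9 mm above its underside; this end touches the stop.
- reagent_c: Bystander: small bottle, 40 mm wide, 85 mm high, near the jig's left end. Leave alone.
- reagent_b: Bystander: bottle, 50 mm wide, 115 mm high, behind the jig to the right. Leave alone.
- tape_roll: Bystander: roll of tape, 96 mm across, 25 mm high, lying behind the bracket. Leave alone.
- marker_pen: Bystander: marker pen, 135 mm long, lying along y in front of the jig, near the desk's edge. Leave alone.
- forceps: Bystander: steel forceps, 134 mm long, lying along y near the desk's edge, in front of the jig's right end. Leave alone.
There are look-alikes about, which are no part of the job. What is shaped like the bracket but green is not meant.

How it is judged:
On the way, in this order (a step that is already met when the one before it is completed fails the run):
1. the stop's pointer is in line with the marker clip (within 5 mm) (y of stop_pointer in the frame of marker_clip between -0.005 and 0.005 m), for 0.3 s.
2. the bracket, standing on the jig against the stop, is pressed flat into the fence with 6 to 14 N for two seconds (all of step 1 and contact force between bracket and fence between 6 and 14 N and y of bracket_end in the frame of stop_face between -0.005 and 0.003 m and z of bracket_end in the frame of jig between 0.017 and 0.026 m and angle between the x axis of bracket_face and the x axis of jig, either way round below 0.08 rad and angle between bracket_face's own z axis and vertical below 0.08 rad and linear speed of bracket below 0.01 m/s and contact force between the fingers and bracket above 2 N), for 2 s.
At the end, for the whole second after the job is handed in: Still held by the fingers and at rest, the bracket presses on the fence with 6 to 14 N, square and upright within 0.08 rad, at most 5 mm off the jig plate, its foot within 5 mm of the stop; the stop's pointer is within 5 mm of the marker clip (all of step 2); the arm keeps its last pose, push and grip.
It fails at once if the bracket is pressed on the fence with more than 20 N (contact force between bracket and fence above 20 N).
It fails at once if a bystander is moved by more than 30 mm (distance of any of reagent_c, reagent_b, tape_roll, marker_pen, forceps from where it was at the start of the episode above 0.03 m).
It also fails if it takes over 64 s, if anything falls off the work surface, if the arm or the gripper's body presses on something with over 40 N, if the wrist force passes 120 N, or if a joint passes its speed limit or range.

## Robot

A 7-joint arm with a two-finger parallel gripper is mounted at the origin on a cart in front of the work surface, level with it; the furniture and walls round the work are solid. World frame = base frame: x ahead of the robot, y to its left, z up, the work surface at z = 0. Lengths are in m, angles in rad, forces in N, time in s.
With the tool pointing down it reaches from about 0.375 to 0.925 m from the base axis. Payload 3.1 kg.
Tool frame: the origin (TCP) lies between the finger pads; the fingertips stand 19 mm ahead of it and the grasp point (between the pads) is the TCP; z points along the fingers, y is the line along which they close (so a half turn about z gives the same grasp; the last joint's range is limited). The gripper opens to 85 mm and grips with 20 to 120 N. Pads are 22 mm wide; open, the fingers measure 114 mm over their backs; the gripper's body (76 mm by 85 mm) begins 54 mm behind the grasp point. The pads swing forward as they close: fully open they stand 13 mm farther back than shut.
Start: joints at [-1.385, 0.383, 0.044, 1.598, -0.018, 1.161, -0.05], TCP at [0.182, 0.624, 0.25] pointing down, gripper open.
Joint ranges: [-2.61, 2.61], [-0.41, 2.15], [-1.48, 1.57], [0, 2.5], [-1.57, 4.71], [0.05, 1.97], [-2.85, 2.85]. Speed limits (rad/s): [2.79, 2.79, 3.14, 3.14, 3.14, 3.14, 3.14].

## Interface

Orientations are given as a unit quaternion [x, y, z, w].
In Python, from bench import move_ptp, movel, move_j, move_gripper, pause, inverse_kinematics, read_camera, camera_params, MotionError, sign_off, look_for, tip_of, read_time_s, read_qpos, read_joint_vel, read_effort, read_eef_pos, read_tcp_rot, read_ft_force, read_ft_torque, read_finger_gap, read_grasp_force gives the robot as it stands. Calls block until the motion is done:
- move_ptp(position, orientation): joint-space move of the TCP to a pose.
- movel(position, orientation=None, speed=0.15): straight line of the TCP; orientation=None keeps the orientation; speed is the mean speed in m/s.
- move_j(angles): joint-space move.
- move_gripper(opening, effort=None): finger opening in m; effort is the grip in N (None keeps the last); returns when the fingers have stopped.
- pause(seconds).
- inverse_kinematics(position, orientation): joint angles nearest the present ones, or None.
- read_camera(name): name is "scene" or "side" or "wrist"; returns the picture (480x640x3 uint8, red, green, blue); there is no depth.
- camera_params(name): a dict with "K" (3x3 intrinsics, pixels), "camera_from_world" (4x4, takes a point from world to camera coordinates). Camera axes: x right, y down, z forward; pixel columns grow to the right and rows downward; lengths in m; the calibration is good to about 2 mm. A picture is of the moment at which its call begins: read the wrist's pose just before it. camera_params takes no time and is no camera call; for the wrist camera it gives the pose at the moment of the call.
A pose or a line that the arm cannot do raises MotionError and nothing moves.
- sign_off(): hands the job in; it is judged then, once.
Trained networks look in the newest picture that a camera, given by its name, has taken for a name from the list of things; names that differ only in an ending like _2 or _b are one class to them, and where a whole thing is asked for, a point or a joint stands for the part that bears it (a point fixed in the world has none). Each returns a list of dicts, best first, with "confidence" (0 to 1); they miss things now and then, are a little off and sometimes report something else, mostly with a low value. They report only what shows in the picture. A call takes as long as a camera call. They do not tell look-alikes from the thing itself.
- look_for(camera, name): "at" ([column, row] in pixels, amid what is visible of it).
- tip_of(camera, name): "at" ([column, row] in pixels: a listed point, or the origin of a listed thing).
Readings, each from a call of its own:
- read_time_s(): time.
- read_qpos(): joint angles.
- read_joint_vel(): joint speeds.
- read_effort(): joint torques, N m.
- read_eef_pos(): TCP position.
- read_tcp_rot(): TCP orientation.
- read_ft_force(): force on the tool from outside, world axes, zero at the start.
- read_ft_torque(): the same for the moment, N m.
- read_finger_gap(): finger opening in m.
- read_grasp_force(): force on a finger pad.
Only numpy, scipy, OpenCV 4.12 (cv2) and the standard library are available. Lean on these libraries where they do the work, as an engineer would, in place of code of your own. Each camera call takes 0.05 s, during which the arm holds its last target. There are 200 camera calls.

## Working session

There is one attempt and no reset: what is moved stays moved. The work goes in short steps, each a Python script; the robot and the scene stay as the last script left them, time stands still between calls to the robot, and variables do not carry over. Pictures are saved under pics/ and viewed, at most 10 in all, crops included, and the job is handed in when it is done.

```bash
mkdir -p pics; ls; python3 - <<'E'
from bench import *
import cv2,numpy as np
for c in ["scene","side"]:
    im=read_camera(c); cv2.imwrite(f"pics/{c}0.png",im[:,:,::-1])
    p=camera_params(c); T=p["camera_from_world"]; print(c,np.linalg.inv(T)[:3,3].round(3))
    for n in ["jig","fence","stop_grip","stop_pointer","stop_face","marker_clip","bracket_grip","bracket","bracket_face","bracket_end","reagent_c","reagent_b","tape_roll"]:
        print(n,[(np.round(d["at"],1).tolist(),round(d["confidence"],2)) for d in tip_of(c,n)][:4])
print(read_time_s(),read_eef_pos(),read_tcp_rot())
E
```

```text
pics
scene [-0.446  0.567  0.635]
jig [([276.5, 266.0], 0.97), ([281.6, 284.3], 0.44)]
fence [([265.3, 254.5], 0.82)]
stop_grip [([291.1, 255.4], 0.68)]
stop_pointer [([300.7, 273.1], 0.91), ([279.9, 284.4], 0.54)]
stop_face [([280.6, 254.3], 0.62)]
marker_clip [([402.1, 251.7], 0.51), ([281.6, 285.3], 0.34)]
bracket_grip [([401.8, 236.1], 0.61)]
bracket [([403.9, 254.6], 0.96)]
bracket_face [([396.3, 242.2], 0.91), ([275.1, 265.9], 0.39)]
bracket_end [([393.6, 250.5], 0.97), ([287.6, 311.7], 0.45)]
reagent_c [([401.6, 236.8], 0.65), ([191.1, 319.8], 0.61), ([318.8, 228.1], 0.6)]
reagent_b [([401.6, 236.8], 0.65), ([191.1, 319.8], 0.61), ([318.8, 228.1], 0.6)]
tape_roll [([367.2, 227.2], 0.64)]
side [-0.152  0.068  0.978]
jig [([288.9, 251.4], 0.82)]
fence [([276.4, 233.5], 0.86)]
stop_grip [([290.6, 258.2], 0.9)]
stop_pointer []
stop_face [([295.2, 233.9], 0.77)]
marker_clip [([274.4, 290.2], 0.5)]
bracket_grip [([441.3, 255.9], 0.91), ([496.3, 252.6], 0.68)]
bracket [([491.4, 257.0], 0.97), ([439.0, 264.5], 0.59)]
bracket_face [([431.2, 250.1], 0.92), ([485.9, 252.8], 0.57)]
bracket_end [([499.1, 272.6], 0.79), ([288.6, 250.8], 0.18)]
reagent_c [([361.2, 197.7], 0.6), ([437.0, 262.8], 0.32)]
reagent_b [([361.2, 197.7], 0.6), ([437.0, 262.8], 0.32)]
tape_roll [([412.5, 200.8], 0.81)]
1.4 [0.18201018 0.62401861 0.25028796] [1.41393105e-01 9.89953529e-01 2.00185503e-05 1.40525528e-06]
```

```bash
python3 - <<'E'
import cv2
a=cv2.imread("pics/scene0.png")[180:380,140:540]; cv2.imwrite("pics/sc.png",cv2.resize(a,(800,400),interpolation=3))
a=cv2.imread("pics/side0.png")[150:350,180:580]; cv2.imwrite("pics/si.png",cv2.resize(a,(800,400),interpolation=3))
E
```

```text
(no output)
```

View pics/sc.png

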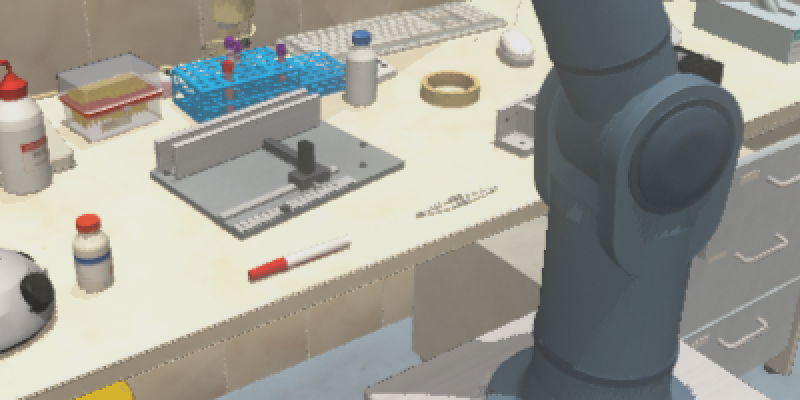

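View pics/si.png

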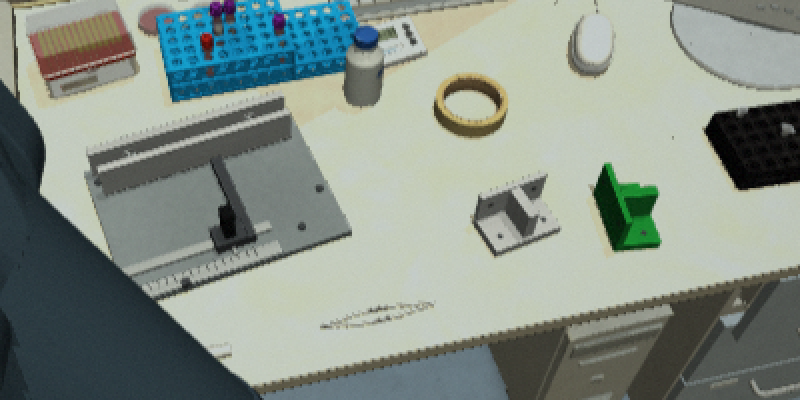

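The pictures show the jig at scene (276,266), the stop at its right part and the clip near (283,284). The bare bracket is at side (437,258), and the green look-alike at (495,253). Next I triangulate roughly.

```bash
cat > h.py <<'E'
from bench import *
import cv2,numpy as np
from scipy.spatial.transform import Rotation as R
def onplane(P,uv,z):
    K,T=np.array(P["K"]),np.linalg.inv(P["camera_from_world"])
    d=T[:3,:3]@np.linalg.solve(K,[uv[0],uv[1],1]); o=T[:3,3]
    return o+d*(z-o[2])/d[2]
def proj(P,X):
    c=P["camera_from_world"]@np.append(X,1); p=np.array(P["K"])@c[:3]; return p[:2]/p[2]
def down(yaw):  # tool z down; tool y axis (closing) at heading yaw+90deg
    return (R.from_euler('z',yaw)*R.from_quat([1,0,0,0])).as_quat()
def H(name,cam,z):
    P=camera_params(cam)
    return [(onplane(P,d["at"],z),d["confidence"],d["at"]) for d in tip_of(cam,name)]
E
python3 - <<'E'
from h import *
S=camera_params("scene");D=camera_params("side")
f=lambda P,uv,z:print(uv,z,onplane(P,uv,z).round(3))
for uv in [(216,267.5),(261.5,298),(342,261)]: f(S,uv,.012)
f(D,(355.5,267),.012)
f(S,(276.5,266),0);f(D,(288.9,251.4),0)
print('stop');f(S,(291,255.4),.052);f(D,(290.6,258.2),.052)
print('clip');f(S,(281.6,285),.014);f(D,(274.4,290.2),.014)
print('br');f(D,(441.3,255.9),.04);f(D,(439,264.5),0);f(D,(431.2,250.1),.03);f(S,(396.3,242.2),.03);f(S,(393.6,250.5),.009)
W=camera_params("wrist");T=np.linalg.inv(W["camera_from_world"]);print(T.round(3),W["K"])
E
```

```text
(216, 267.5) 0.012 [0.635 0.17  0.012]
(261.5, 298) 0.012 [0.434 0.138 0.012]
(342, 261) 0.012 [ 0.478 -0.134  0.012]
(355.5, 267) 0.012 [ 0.481 -0.139  0.012]
(276.5, 266) 0 [0.572 0.02  0.   ]
(288.9, 251.4) 0 [ 0.574  0.008 -0.   ]
stop
(291, 255.4) 0.052 [0.518 0.005 0.052]
(290.6, 258.2) 0.052 [0.515 0.011 0.052]
clip
(281.6, 285) 0.014 [0.457 0.07  0.014]
(274.4, 290.2) 0.014 [0.461 0.062 0.014]
br
(441.3, 255.9) 0.04 [ 0.445 -0.338  0.04 ]
(439, 264.5) 0 [ 0.448 -0.341  0.   ]
(431.2, 250.1) 0.03 [ 0.473 -0.325  0.03 ]
(396.3, 242.2) 0.03 [ 0.457 -0.311  0.03 ]
(393.6, 250.5) 0.009 [ 0.452 -0.299  0.009]
[[ 0.28   0.92   0.275  0.111]
 [ 0.96  -0.268 -0.079  0.645]
 [ 0.001  0.286 -0.958  0.374]
 [ 0.     0.     0.     1.   ]] [[393.95184139   0.         320.09796282]
 [  0.         393.95184139 234.61896219]
 [  0.           0.           1.        ]]
```

```bash
python3 - <<'E'
from h import *
Z=dict(jig=0,fence=.012,stop_grip=.052,stop_pointer=None,stop_face=None,marker_clip=.014)
for k,(p,y,names) in enumerate([((.50,.04,.27),.16,0),((.44,.06,.2),.16,0),((.42,-.32,.24),.43,1)]):
    move_ptp(p,down(y+np.pi)); P=camera_params("wrist"); im=read_camera("wrist")
    cv2.imwrite(f"pics/w{k}.png",im[:,:,::-1]); np.save(f"P{k}.npy",P)
    L=dict(jig=0,fence=.012,stop_grip=.052,stop_pointer=.02,stop_face=.02,marker_clip=.014) if not names else dict(bracket=0,bracket_grip=.04,bracket_face=.03,bracket_end=.009)
    for n,z in L.items(): print(k,n,[(a.round(4).tolist()[:2],round(c,2),np.round(u).tolist()) for a,c,u in H(n,"wrist",z)][:3])
    print(read_time_s(),read_qpos().round(2),np.abs(proj(P,read_eef_pos())).round())
E
```

```text
0 jig [([0.5724, 0.0176], 0.72, [286.0, 256.0]), ([0.363, 0.1024], 0.53, [409.0, 58.0])]
0 fence [([0.6263, 0.0247], 0.94, [285.0, 307.0])]
0 stop_grip [([0.5067, 0.0063], 0.64, [280.0, 205.0])]
0 stop_pointer [([0.4746, -0.0006], 0.6, [280.0, 163.0])]
0 stop_face [([0.598, -0.0092], 0.58, [256.0, 282.0])]
0 marker_clip [([0.4561, 0.0661], 0.52, [354.0, 155.0])]
4.1167 [-0.79  0.08  0.66  1.95 -0.05  1.13  1.63] [316. 333.]
1 jig [([0.5791, 0.0147], 0.77, [248.0, 342.0])]
1 fence [([0.6274, 0.0212], 0.74, [248.0, 393.0])]
1 stop_grip [([0.5104, 0.0081], 0.91, [238.0, 298.0])]
1 stop_pointer [([0.4836, 0.0029], 0.77, [242.0, 251.0])]
1 stop_face [([0.6033, -0.0142], 0.79, [210.0, 372.0])]
1 marker_clip [([0.4602, 0.0684], 0.56, [326.0, 234.0])]
4.9333 [-0.84  0.03  0.63  2.15 -0.02  0.97  1.53] [317. 341.]
2 bracket [([0.4301, -0.4716], 0.79, [159.0, 137.0]), ([0.4471, -0.335], 0.63, [291.0, 216.0])]
2 bracket_grip [([0.4463, -0.3362], 0.77, [287.0, 226.0]), ([0.4285, -0.4725], 0.6, [139.0, 137.0])]
2 bracket_face [([0.434, -0.4431], 0.8, [177.0, 158.0]), ([0.4764, -0.3274], 0.61, [284.0, 256.0])]
2 bracket_end [([0.4388, -0.2898], 0.85, [339.0, 230.0]), ([0.3832, -0.4653], 0.63, [180.0, 89.0])]
6.6083 [-0.38  0.28  1.1   1.94 -0.28  1.09  2.84] [318. 333.]
```

View pics/w0.png

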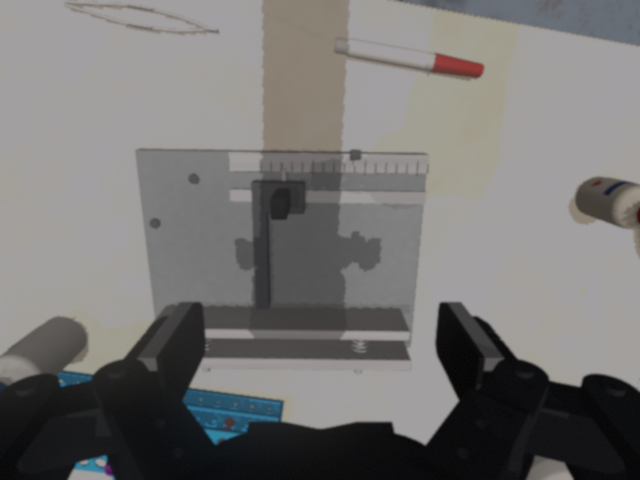

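View pics/w2.png

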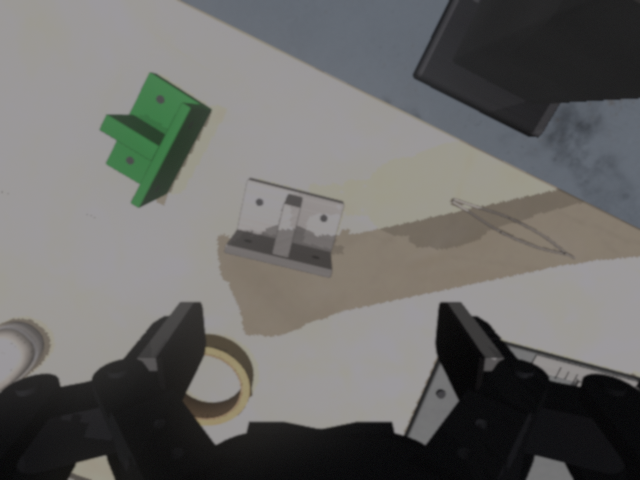

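The wrist pictures show the jig's near corners at w0 (138,149) and (428,153), the clip at (355,155) and the post at (280,203). In w2 the bracket is at (290,225), with its foot's robot-side edge running from (250,180) to (343,203). Now I fit poses and overlay them.

```bash
cat > fit.py <<'E'
from h import *
from scipy.optimize import least_squares
def pose(v,p): c,s=np.cos(v[2]),np.sin(v[2]); return np.array([v[0]+c*p[0]-s*p[1],v[1]+s*p[0]+c*p[1],p[2]])
BOX={'foot':(-.0275,.0275,-.045,.045,0,.014),'plate':(.0195,.0275,-.045,.045,0,.06),'rib':(-.0245,.0195,-.007,.007,.014,.058)}
JIG={'pl':(-.112,.1,-.14,.14,0,.012),'fence':(.05,.06,-.125,.125,.012,.062)}
def draw(im,P,v,boxes,col):
    for b in boxes.values():
        C=[pose(v,(b[i],b[2+j],b[4+k])) for i in (0,1) for j in (0,1) for k in (0,1)]
        u=[proj(P,c) for c in C]
        for a in range(8):
            for d in (1,2,4):
                if not a&d: cv2.line(im,tuple((u[a]*8).astype(int)),tuple((u[a|d]*8).astype(int)),col,1,16,3)
E
python3 - <<'E'
from fit import *
Ps=[np.load(f"P{k}.npy",allow_pickle=True).item() for k in range(3)]
def fit(P,obs,v0):
    r=least_squares(lambda v:np.concatenate([proj(P,pose(v,p))-u for p,u in obs]),v0); return r.x,r.fun
J,res=fit(Ps[0],[((-.112,-.14,.012),(137.5,149.5)),((-.112,.14,.012),(428,153.5))],[.572,.016,.16]); print('jig',J.round(4),res.round(1))
B,res=fit(Ps[2],[((-.0275,-.045,.014),(250,180)),((-.0275,.045,.014),(343.5,203))],[.447,-.336,.3]); print('br',B.round(4),res.round(1))
np.save("J.npy",J);np.save("B.npy",B)
def inj(P,uv,z):
    w=onplane(P,uv,z)[:2]-J[:2]; c,s=np.cos(J[2]),np.sin(J[2]); return np.round([c*w[0]+s*w[1],-s*w[0]+c*w[1]],4)
print('clip',inj(Ps[0],(355,155),.02),inj(Ps[1],(326,234),.018),'grip',inj(Ps[0],(280,205),.052),inj(Ps[1],(238,298),.052))
a=cv2.imread("pics/w0.png"); draw(a,Ps[0],J,JIG,(0,255,255))
b=cv2.imread("pics/w2.png"); draw(b,Ps[2],B,BOX,(0,0,255))
c=cv2.imread("pics/w1.png"); draw(c,Ps[1],J,JIG,(0,255,255))
z=lambda i,x,y,w,h,s:cv2.resize(i[y:y+h,x:x+w],None,fx=s,fy=s,interpolation=cv2.INTER_CUBIC)
o=np.zeros((600,800,3),np.uint8)
t=z(a,120,135,320,240,1.25);o[:300,:400]=t; t=z(b,210,160,160,120,2.5);o[:300,400:]=t
t=z(c,100,190,400,150,2);o[300:]=t
cv2.imwrite("pics/ov.png",o)
E
```

```text
jig [0.5753 0.0171 0.1489] [-2.   0.2  2.   0.2]
br [ 0.4477 -0.3349  0.1875] [-2.2 -0.4  2.2  0.6]
clip [-0.1105  0.0679] [-0.1115  0.0684] grip [-0.069   0.0003] [-0.0704  0.0022]
```

View pics/ov.png

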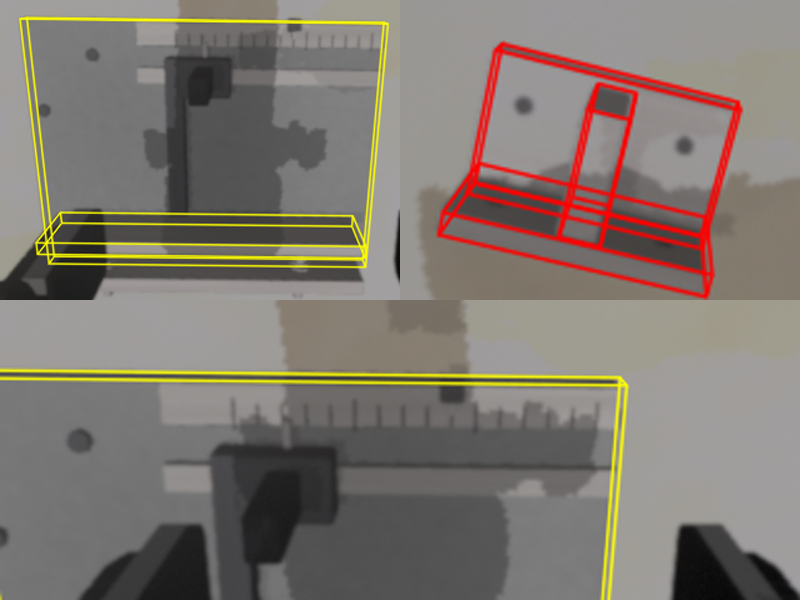

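Overlays fit very well, both bracket and jig. The clip is at jig y ≈ 0.068. Next I slide the stop.

```bash
cat > slide.py <<'E'
from fit import *
J=np.load("J.npy"); P1=np.load("P1.npy",allow_pickle=True).item()
def inj(P,uv,z):
    w=onplane(P,uv,z)[:2]-J[:2]; c,s=np.cos(J[2]),np.sin(J[2]); return np.round([c*w[0]+s*w[1],-s*w[0]+c*w[1]],4)
E
python3 - <<'E'
from slide import *
print('ptr',inj(P1,(243.5,255),.02))
q=down(J[2]+np.pi); y0=.002; yt=.068
move_ptp(pose(J,(-.07,y0,.15)),q); move_gripper(.05,40)
movel(pose(J,(-.07,y0,.057)),q,.15)
f0=read_ft_force(); move_gripper(0.0,60); print(read_finger_gap(),read_grasp_force(),read_ft_force()-f0)
# slide
movel(pose(J,(-.07,yt,.057)),q,.05); pause(.2); print(read_ft_force(),read_eef_pos(),pose(J,(-.07,yt,.057)))
move_gripper(.05); movel(pose(J,(-.07,yt,.2)),q,.25)
move_ptp(pose(J,(-.13,.06,.2)),q)
P=camera_params("wrist"); im=read_camera("wrist"); cv2.imwrite("pics/w3.png",im[:,:,::-1]); np.save("P3.npy",P)
for n,z in dict(stop_pointer=.02,stop_grip=.052,marker_clip=.018).items(): print(n,[(inj(P,u,z),round(c,2),np.round(u,1)) for a,c,u in H(n,"wrist",z)])
x,y=proj(P,pose(J,(-.09,.06,.02))).astype(int); cv2.imwrite("pics/w3c.png",cv2.resize(im[y-75:y+75,x-100:x+100,::-1],None,fx=4,fy=4,interpolation=2)); print(x,y,read_time_s())
E
```

```text
ptr [-0.0934  0.0014]
0.01296624945391687 59.01930570602417 [-1.60289712 -2.33720726  6.19079503]
[-0.06401063 -4.9363748   6.21929906] [0.49726402 0.0720459  0.05806823] [0.49599853 0.073929   0.057     ]
stop_pointer [(array([-0.1006,  0.0655]), 0.67, array([325.1, 251.9]))]
stop_grip [(array([-0.0713,  0.0661]), 0.89, array([326.3, 302.5]))]
marker_clip [(array([-0.1117,  0.0667]), 0.63, array([326.6, 238.1]))]
318 264 13.0417
```

View pics/w3c.png

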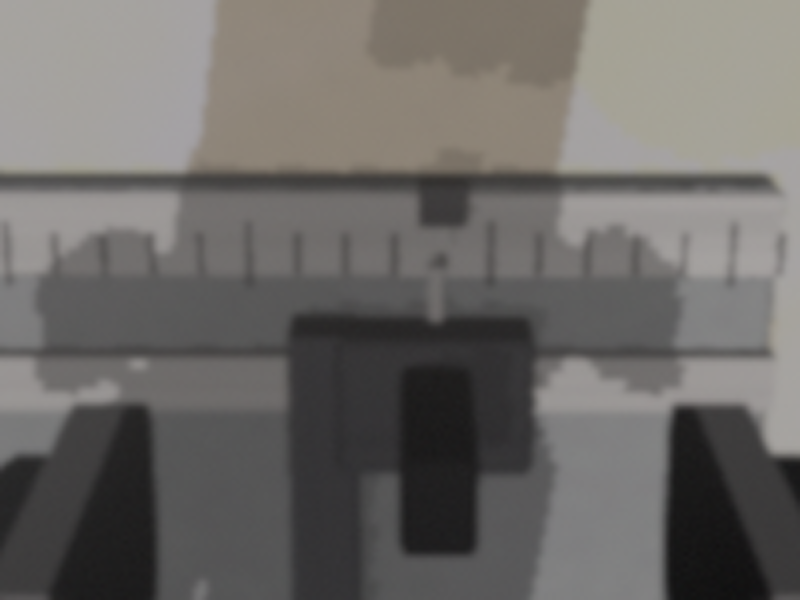

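Pointer at crop x 437, clip at 444, so the pointer is about 1.4 mm short, which is in tolerance. Next I fetch the bracket.

```bash
python3 - <<'E'
from slide import *
B=np.load("B.npy"); qb=down(B[2]+np.pi); q=down(J[2]+np.pi)
g=lambda z:pose(B,(-.0025,0,z))
movel(pose(J,(-.1,-.05,.2)),q,.3)
move_ptp(g(.15),qb); movel(g(.042),qb,.15)
f0=read_ft_force(); move_gripper(0,70); pause(.2)
print(read_finger_gap(),read_grasp_force(),read_ft_force()-f0,read_eef_pos(),g(.042),read_qpos().round(2))
movel(g(.20),qb,.2); pause(.2); print(read_finger_gap(),read_ft_force())
move_ptp(pose(J,(-.02,-.03,.2)),q)
movel(pose(J,(.006,-.015,.07)),q,.15); pause(.3)
print(read_finger_gap(),read_ft_force(),read_eef_pos(),pose(J,(.006,-.015,.07)),read_time_s())
im=read_camera("side"); cv2.imwrite("pics/s4.png",cv2.resize(im[170:320,190:390,::-1],None,fx=4,fy=4,interpolation=2))
E
```

```text
0.01315937266082444 69.33393001556396 [0.23472269 0.84936528 4.86444245] [ 0.44613695 -0.33619069  0.04309418] [ 0.44525507 -0.33533289  0.042     ] [-0.04  0.61  0.75  1.98 -0.6   0.77  2.82]
0.01274426622509057 [ 0.57239242 -0.12665062 -2.65320873]
0.013496085332449611 [-0.15494804 -0.58740584 -1.89917518] [0.58387727 0.00318948 0.07072121] [0.58347102 0.00312247 0.07      ] 20.15
```

View pics/s4.png

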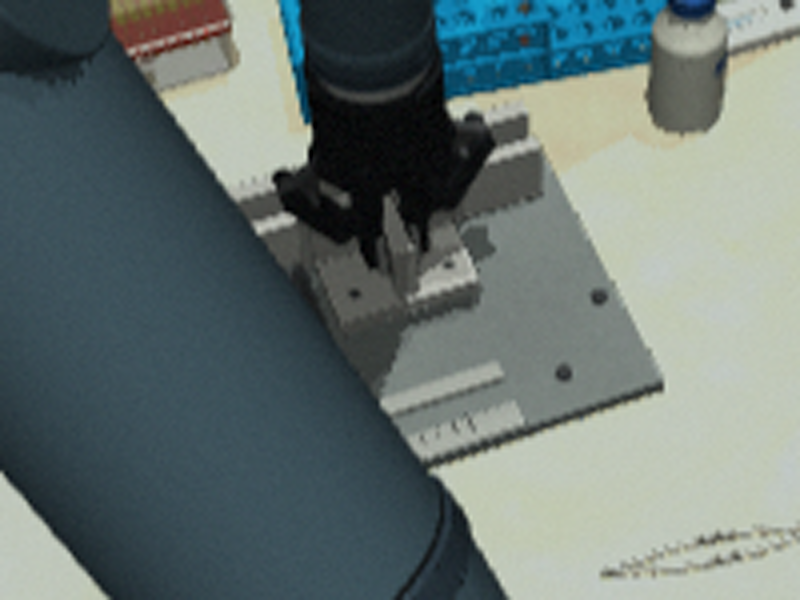

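The bracket is held upright above the jig, ahead of the fence. Next I seat it using force feedback.

```bash
cat > press.py <<'E'
from slide import *
q=down(J[2]+np.pi); c,s=np.cos(J[2]),np.sin(J[2]); M=np.array([[c,s,0],[-s,c,0],[0,0,1]])
j3=lambda w:M@(np.array(w)-[J[0],J[1],0])
def step(x,y,z,wait=.1):
    movel(pose(J,(x,y,z)),q,.02); pause(wait); return M@read_ft_force(), j3(read_eef_pos())
E
python3 - <<'E'
from press import *
F0=M@read_ft_force(); x,y,z=.006,-.015,.0548
f,p=step(x,y,.0555); print('low',(f-F0).round(2),p.round(4))
F1=f
while y<-.001:
    y+=.0008; f,p=step(x,y,.0555)
    if f[1]-F1[1]<-1.5: break
print('side',y,(f-F1).round(2),p.round(4))
for z in np.arange(.055,.051,-.0005):
    f,p=step(x,y,z)
    if f[2]-F0[2]>2: break
print('seat',z,(f-F0).round(2),p.round(4),read_finger_gap(),read_time_s())
np.save("st.npy",np.r_[x,y,z,F0])
E
```

```text
low [-0.94 -0.64 -0.17] [ 0.0061 -0.0151  0.0556]
side -0.010999999999999998 [ 0.77 -1.81 -0.95] [ 0.006  -0.011   0.0555]
seat 0.0545 [-3.22 -0.68  6.07] [ 0.0061 -0.011   0.0551] 0.013183559044597285 23.625
```

```bash
cat >> press.py <<'E'
def avg(n=8):
    r=[]
    for _ in range(n): r.append(M@read_ft_force()); pause(.02)
    return np.mean(r,0),np.std(r,0)
E
python3 - <<'E'
from press import *
x,y,z,*F0=np.load("st.npy"); F0=np.array(F0); z=.055
f,p=step(x,y,z); a,sd=avg(); print('start',(a-F0).round(2),sd.round(2),p.round(4))
while x<.04:
    x+=.0015; f,p=step(x,y,z,.05); fx=f[0]-F0[0]
    print(round(x,4),(f-F0).round(1),p.round(4))
    if fx<-5: break
a,sd=avg(); print((a-F0).round(2),sd.round(2)); np.save("st.npy",np.r_[x,y,z,F0]); print(read_time_s())
E
```

```text
start [-2.65 -0.63  4.61] [0.56 0.24 0.71] [ 0.0061 -0.0111  0.0551]
0.0075 [-5.2 -0.   8.9] [ 0.0064 -0.0111  0.0552]
[-5.26 -0.35  8.75] [0.43 0.18 0.23]
24.5417
```

```bash
python3 - <<'E'
from press import *
x,y,z,*F0=np.load("st.npy"); F0=np.array(F0); z=.0565
f,p=step(x,y,z,.3); a,sd=avg(); F0=a; print('lift',a.round(2),sd.round(2),p.round(4))
while x<.045:
    x+=.0015 if x<.017 else .001
    f,p=step(x,y,z,.03); fx=f[0]-F0[0]
    if x>.015: print(round(x,4),(f-F0).round(1),p.round(4))
    if fx<-4: break
a,sd=avg(); print((a-F0).round(2),sd.round(2)); np.save("st.npy",np.r_[x,y,z,F0]); print(read_time_s())
E
```

```text
lift [-0.38  0.12 -2.38] [0.44 0.49 0.29] [ 0.0074 -0.0109  0.0563]
0.0165 [-0.5  0.4  1.4] [ 0.0166 -0.011   0.0565]
0.018 [ 0.3  0.3 -0.2] [ 0.0181 -0.011   0.0565]
0.019 [ 0.3 -0.3  0.1] [ 0.019  -0.011   0.0565]
0.02 [ 0.4 -0.3 -0.6] [ 0.02   -0.011   0.0565]
0.021 [ 0.1 -0.1 -0.6] [ 0.0208 -0.011   0.0564]
0.022 [-0.7 -0.6  0.7] [ 0.0216 -0.011   0.0564]
0.023 [-2.2 -0.   0.6] [ 0.0225 -0.011   0.0563]
0.024 [-2.9  0.   1.8] [ 0.0235 -0.011   0.0563]
0.025 [-4.7  0.1  1. ] [ 0.0245 -0.011   0.0563]
[-3.56  0.11  1.01] [0.81 0.5  0.58]
29.325
```

```bash
python3 - <<'E'
from press import *
x,y,z,*F0=np.load("st.npy"); F0=np.array(F0)
while y<-.0065:
    y+=.0005; f,p=step(x,y,z,.1); a,sd=avg(5); d=a-F0; print(round(y,4),d.round(1),p.round(4))
    if d[1]<-2.3: break
np.save("st.npy",np.r_[x,y,z,F0]); print(read_time_s())
E
```

```text
-0.0105 [-4.1 -1.9 -0.5] [ 0.0246 -0.011   0.0563]
-0.01 [-3.9 -2.4 -0.8] [ 0.0247 -0.0108  0.0564]
30.1917
```

```bash
python3 - <<'E'
from press import *
x,y,z,*F0=np.load("st.npy"); x=.0185; y=-.0125
step(x,y,z,.2); F0,_=avg(10)
print('zero',F0.round(2))
while y<-.0065:
    y+=.0006; f,p=step(x,y,z,.1); a,sd=avg(5); d=a-F0; print(round(y,4),d.round(1),p.round(4))
    if d[1]<-1.7: break
np.save("st.npy",np.r_[x,y,z,F0]); print(read_time_s())
im=read_camera("wrist"); cv2.imwrite("pics/w5.png",im[:,:,::-1])
E
```

```text
zero [-0.26 -0.17 -2.69]
-0.0119 [0.1 0.1 0.1] [ 0.0185 -0.0119  0.0565]
-0.0113 [0.5 0.2 0.3] [ 0.0185 -0.0113  0.0565]
-0.0107 [-0.2 -0.2  0.6] [ 0.0185 -0.0107  0.0565]
-0.0101 [0.3 0.2 0.4] [ 0.0185 -0.01    0.0565]
-0.0095 [0.1 0.5 0.9] [ 0.0185 -0.0095  0.0565]
-0.0089 [ 0.4 -0.7  0.6] [ 0.0185 -0.0093  0.0566]
-0.0083 [-0.2 -2.7  0.5] [ 0.0185 -0.0092  0.0566]
34.0917
```

View pics/w5.png

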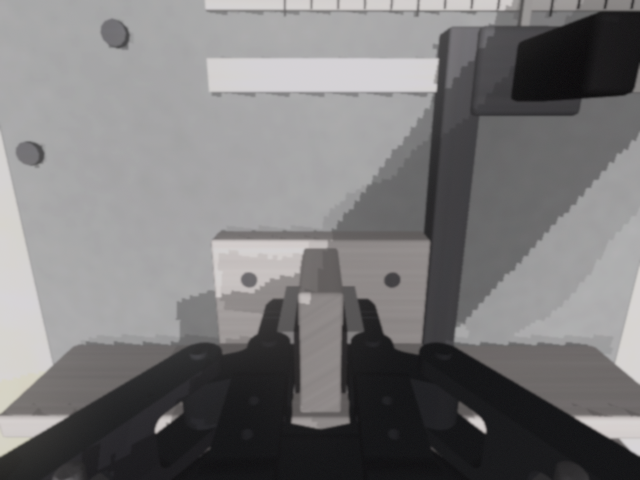

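The picture shows the bracket square, with the left end of its foot touching the stop arm at column 430. Contact is at y = -0.0093, as predicted. Now the final press.

```bash
python3 - <<'E'
from press import *
x,y,z,*F0=np.load("st.npy"); F0=np.array(F0); y=-.0089
step(x,y,z); z=.0554; step(x,y,z); a,_=avg(); print('down',(a-F0).round(1))
x=.027; step(x,y,z)
while x<.04:
    a,_=avg(5); p=j3(read_eef_pos()); print(round(x,4),(a-F0).round(1),p.round(4))
    if p[0]>.0302 or a[0]-F0[0]<-9.3: break
    x+=.001; step(x,y,z,.05)
print(read_time_s(),read_grasp_force(),read_finger_gap())
for _ in range(4): pause(.7); a,sd=avg(5); print((a-F0).round(1),sd.round(1),j3(read_eef_pos()).round(4))
np.save("st.npy",np.r_[x,y,z,F0]);print(read_time_s())
im=read_camera("wrist"); cv2.imwrite("pics/w6.png",im[:,:,::-1])
E
```

```text
down [ 0.1 -3.5  1.3]
0.027 [-8.6 -2.3 11.5] [ 0.0228 -0.0092  0.0554]
0.028 [-10.3  -1.8  13.2] [ 0.0231 -0.0092  0.0555]
36.1167 70.40647387504578 0.01330185409020018
[-10.4  -2.2  13.6] [0.4 0.3 0.2] [ 0.0231 -0.0092  0.0555]
[-10.5  -1.6  13.1] [0.6 0.5 0.3] [ 0.0231 -0.0092  0.0554]
[-9.9 -2.  13.3] [0.3 0.6 0.5] [ 0.0231 -0.0092  0.0555]
[-10.5  -2.1  13.2] [0.5 0.4 0.1] [ 0.0231 -0.0092  0.0555]
39.25
```

View pics/w6.png

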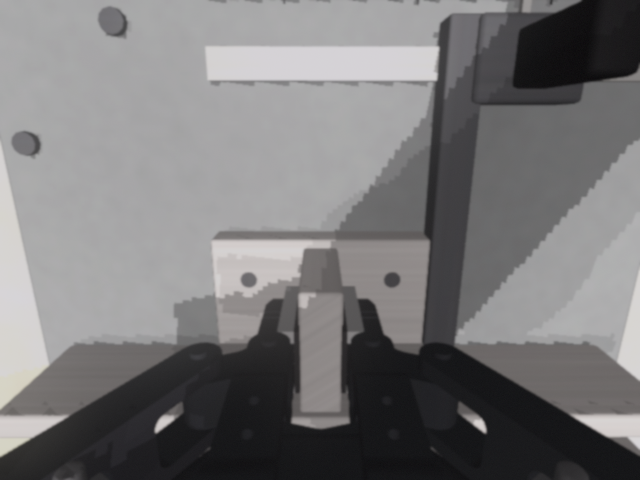

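The picture shows the bracket flat on the fence and at the stop. The plate's friction carries most of the push, though: the TCP is only at x = 0.0231, so the fence takes about 2 N. I'll lift a millimetre and press by fence deflection.

```bash
python3 - <<'E'
from press import *
x,y,z,*F0=np.load("st.npy"); F0=np.array(F0)
x=.026; z=.0570; step(x,y,z,.2)
while x<.04:
    a,_=avg(4); p=j3(read_eef_pos()); print(round(x,4),(a-F0).round(1),p.round(4))
    if p[0]>.0303 or a[0]-F0[0]<-10: break
    x+=.001; step(x,y,z,.05)
for _ in range(4): pause(.6); a,sd=avg(5); print((a-F0).round(1),sd.round(1),j3(read_eef_pos()).round(4))
np.save("st.npy",np.r_[x,y,z,F0]);print(read_time_s(),R.from_quat(read_tcp_rot()).as_matrix()[:,2].round(3))
E
```

```text
0.026 [-4.3 -3.5  2.8] [ 0.0229 -0.0092  0.056 ]
0.027 [-4.9 -3.5  3. ] [ 0.0236 -0.0091  0.0558]
0.028 [-5.5 -3.2  2.4] [ 0.0243 -0.0092  0.0557]
0.029 [-6.  -3.3  3.6] [ 0.0249 -0.0092  0.0556]
0.03 [-6.5 -3.8  3.7] [ 0.0255 -0.0092  0.0556]
0.031 [-7.5 -2.7  4.6] [ 0.026  -0.0092  0.0555]
0.032 [-8.9 -3.2  6.7] [ 0.0264 -0.0092  0.0555]
0.033 [-9.6 -2.5  6.7] [ 0.0269 -0.0092  0.0556]
0.034 [-10.8  -2.6   8.5] [ 0.0275 -0.0092  0.0556]
[-10.8  -2.5   7.9] [0.6 0.6 0.7] [ 0.0275 -0.0092  0.0556]
[-10.3  -2.5   8.2] [0.3 0.3 0.6] [ 0.0275 -0.0092  0.0556]
[-11.1  -2.7   8.4] [0.3 0.2 0.8] [ 0.0275 -0.0092  0.0556]
[-10.7  -2.4   7.9] [0.5 0.4 0.3] [ 0.0276 -0.0092  0.0556]
45.5083 [-0.014  0.001 -1.   ]
```

```bash
python3 - <<'E'
from press import *
x,y,z,*F0=np.load("st.npy"); F0=np.array(F0)
while z<.062:
    a,_=avg(4); p=j3(read_eef_pos()); print(round(x,4),round(z,4),(a-F0).round(1),p.round(4))
    if p[0]>.0300 : break
    if a[2]-F0[2]>3: z+=.0006
    else: x+=.001
    step(x,y,z,.05)
for _ in range(4): pause(.6); a,sd=avg(5); print((a-F0).round(1),sd.round(1),j3(read_eef_pos()).round(4))
np.save("st.npy",np.r_[x,y,z,F0]);print(read_time_s(),R.from_quat(read_tcp_rot()).as_matrix()[:,2].round(3),read_grasp_force())
E
```

```text
0.034 0.057 [-10.9  -2.8   8.3] [ 0.0275 -0.0092  0.0556]
0.034 0.0576 [-9.6 -3.   5.1] [ 0.0275 -0.0092  0.0556]
0.034 0.0582 [-8.2 -3.7  1.3] [ 0.0275 -0.0092  0.0556]
0.035 0.0582 [-9.7 -3.5  3.6] [ 0.0279 -0.0092  0.0557]
0.035 0.0588 [-8.  -4.  -0.6] [ 0.0279 -0.0092  0.0557]
0.036 0.0588 [-9.5 -3.6  1.4] [ 0.0283 -0.0092  0.0558]
0.037 0.0588 [-10.5  -3.6   2.3] [ 0.0289 -0.0092  0.0558]
0.038 0.0588 [-11.   -2.6   3.6] [ 0.0295 -0.0092  0.0558]
0.038 0.0594 [-9.9 -3.4  0.4] [ 0.0294 -0.0092  0.0558]
0.039 0.0594 [-11.3  -3.6   1.5] [ 0.0299 -0.0092  0.0558]
0.04 0.0594 [-11.8  -3.    2.3] [ 0.0305 -0.0092  0.0558]
[-12.2  -3.1   2.8] [0.2 0.6 0.5] [ 0.0305 -0.0092  0.0559]
[-12.3  -3.2   2.5] [0.6 0.5 0.3] [ 0.0305 -0.0092  0.0559]
[-12.3  -3.    2.9] [0.4 0.3 0.3] [ 0.0305 -0.0092  0.0559]
[-12.1  -3.1   2.6] [0.6 0.2 0.2] [ 0.0305 -0.0092  0.0559]
51.975 [-0.02 -0.   -1.  ] 69.15002703666687
```

```bash
python3 -c "
from bench import *
print(sign_off())"
```

```text
the job is handed in; nothing more can be done
None
```

The job is handed in (no verdict came back), with the bracket still held flat on the fence and against the stop at about 10 N, estimated from fence deflection, for over two seconds; the stop's pointer measured about 1.4 mm from the clip after the slide.

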